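Open the sprung tube clamp by its two safety catches

TASK

The tube in the V-block jig is finished: open the jig's sprung clamp strap so that the tube can be taken out. Press the two yellow buttons of its safety catch fully down together, one with each fingertip, keep both down until the blue strap has risen by itself all the way up to its stop, then let go and move clear so that both buttons come back up. Touch only the buttons: do not touch the strap, leave the tube lying in its V-blocks and do not disturb the things on the bench.

Things in the scene. Friction and masses are not known exactly. Their poses are not given: they have to be found in the camera images.
- jig: Tube jig bolted to the bench, yaw within 0.4 rad. Origin at bench height; x points from the catch housing (robot's side) to the strap's hinge, y along the tube, z up. Dark base plate 12 mm thick, x -110 to 90, y -100 to 100 mm. Aluminium housing 44 (x) x 108 (y) mm, centred at x = -80, top 75 mm high. Blue strap hinged at x = 62, z = 66 mm, parallel to y.
- left_top (a point): Middle of the flat top of the left (+y of the jig) yellow button: round cap 24 mm across, 89 mm above the bench, 11 mm proud of a black ring 34 mm across on the housing. Pressed straight down 8 mm to its stop; the point moves with it. The buttons are 60 mm apart centre to centre along the jig's y, at x = -82 mm in the jig's frame.
- right_top (a point): The same on the right yellow button (-y side of the jig).
- button_left (a joint): Travel of the left button in m: 0 up, 0.008 at its stop. Springs back by itself; needs about 1 N to start, 2.1 N at 5 mm, 3 N at the stop (6 N for both). It draws back a spring bolt, which frees the strap from about 5 mm on; past 5 mm counts as down.
- button_right (a joint): The same for the right button.
- strap (a joint): Angle of the blue strap in rad: 0 clamped flat over the tube, 1.25 fully up at its stop, swung away from the buttons. A spring raises it, slowed by a damper, in about 3 to 5 s while both buttons are down; then it stays up. Either bolt alone holds it shut. Ratchet teeth (for other tube sizes) 12 mm apart on its end pass the bolts up to 0.4 rad: let go before that and it catches again.
- strap_end (a point): Top edge of the strap's free end, mid-width. Bar 34 mm wide, 8 mm thick; closed, its top is 87 mm above the bench and its end 34 mm from the line of the buttons' centres. Below the end hangs a curved, toothed steel keeper plate 92 mm wide. The end swings up and away from the buttons on a radius of about 112 mm.
- tube_mid (a point): Centre of the loose stainless tube, 42 mm in diameter and 180 mm long, lying in the V-blocks under the strap along the jig's y, its axis about 52 mm above the bench. To stay there.
- tape_measure: Yellow tape measure, 74 x 78 x 31 mm, on the bench to the left of the jig; origin at the centre of its underside. Bystander.
- spanner: Steel combination spanner, 175 mm long, 8 mm thick, flat on the bench to the left of the jig; origin at the centre of its underside. Bystander.
- tin: Round tin with a red label, 75 mm across, 58 mm high, behind the jig; origin at the centre of its underside. Bystander.
- marker: Black marker with a blue cap, 123 mm long, about 20 mm thick, lying in front of the jig near the bench's edge; origin at the centre of its underside. Bystander.

How it is judged:
On the way, in this order (a step that is already met when the one before it is completed fails the run):
1. both buttons are pressed down together by the fingertips while the strap is still low (value of joint each of button_left, button_right above 0.005 m and contact force between the fingers and button_left above 0.5 N and contact force between the fingers and button_right above 0.5 N and value of joint strap below 0.5 rad), for 0.2 s.
2. the strap has come up while both buttons are still held down (value of joint each of button_left, button_right above 0.005 m and contact force between the fingers and button_left above 0.5 N and contact force between the fingers and button_right above 0.5 N and value of joint strap above 1.15 rad), for 0.1 s.
At the end, for the whole second after the job is handed in: The strap stands up (over 1.15 of 1.25 rad), both buttons are back up (within 1.5 mm), and the tube lies still in its V-blocks within 10 mm of where it was (value of joint strap above 1.15 rad and value of joint each of button_left, button_right below 0.0015 m and distance of tube_mid from where it was at the start of the episode below 0.01 m and linear speed of tube below 0.02 m/s); the robot touches nothing.
It fails at once if the tube is lifted or shifted more than 10 mm (distance of tube_mid from where it was at the start of the episode above 0.01 m).
It fails at once if the robot touches the tube (contact force between any of the fingers, the arm and tube above 1 N).
It fails at once if the robot touches the strap (contact force between any of the fingers, the arm and strap above 1 N).
It fails at once if a bystander is moved more than 15 mm (distance of any of tape_measure, spanner, tin, marker from where it was at the start of the episode above 0.015 m).
It also fails if it takes over 38 s, if anything falls off the work surface, if the arm or the gripper's body presses on something with over 40 N, if the wrist force passes 120 N, or if a joint passes its speed limit or range.

ROBOT

A 6-joint arm with a two-finger parallel gripper is mounted at the origin on a cart in front of the work surface, level with it; the furniture and walls round the work are solid. World frame = base frame: x ahead of the robot, y to its left, z up, the work surface at z = 0. Lengths are in m, angles in rad, forces in N, time in s.
With the tool pointing down it reaches from about 0.25 to 0.725 m from the base axis. Payload 4 kg.
Tool frame: the origin (TCP) lies midway between the tips of the shut fingers; the grasp point (between the pads) lies 19 mm behind it (ctrl.grip_depth is the distance from the TCP to the grasp point, in m); z points along the fingers, y is the line along which they close (so a half turn about z gives the same grasp; the last joint's range is limited). The gripper opens to 85 mm and grips with 20 to 120 N. Pads are 22 mm wide; open, the fingers measure 114 mm over their backs; the gripper's body (76 mm by 85 mm) begins 54 mm behind the grasp point. The pads swing forward as they close: fully open they stand 13 mm farther back than shut.
Start: joints at [1.206, 0.241, 0.005, 1.335, 0, 1.571], TCP at [0.178, 0.467, 0.231] pointing down, gripper open.
Joint ranges: [-2.72, 2.72], [-1.05, 1.87], [-1.09, 1.28], [-1.99, 2.15], [-1.42, 1.44], [-3.14, 3.14]. Speed limits (rad/s): [2.79, 2.79, 3.14, 3.14, 3.14, 3.14].

INTERFACE

Orientations are given as [roll, pitch, yaw] about the fixed x, y, z axes, in that order (R = Rz(yaw) Ry(pitch) Rx(roll)).
In Python, from rig import ctrl gives the robot as it stands.
- The arm moves only by the tool send_rows, never from a script. Its argument "series" is text: rows parted by semicolons, each of 4 numbers parted by spaces: the shift along the tool's x, y, z in m, then the turn about the tool's z in rad. In form: x y z yaw; .... A call has 1 to 20 rows; each row shifts and turns the commanded pose from where the row before left it, along the tool's axes as they then stand; what a row does not reach is not made up. A row lasts 1/10 s, in which the tool goes at most 50 mm and 8.59 degrees, less where a joint would pass 70% of its speed; a pose out of reach is approached as far as the arm can. A call with a gripper value outside its range is refused whole. "jaw" is the opening, from -1 (shut) to 1 (fully open), set as the call begins (left out, the last holds). The fingers move at their own pace and stop on an object; "force" is the grip in N (left out, the last holds). Time passes only in rows, so rows that do not move let the fingers close. It gives the time, the measured TCP pose, the force, the opening and the grip force at its end, in the units of the state.
- ctrl.get_obs(): the state, without advancing time (a new reading comes with each control period).
- ctrl.camera(name): name is "scene" or "top" or "wrist"; returns a dict with "img" (420x560x3 uint8, red, green, blue), "depth" (420x560 float32, m along the optical axis (not along the pixel's ray), 0 where there is no reading), "mtx" (3x3 intrinsics, pixels), "R" (3x3) and "t" (3): a world point X has camera coordinates R X + t; the wrist camera has in their place "tool_from_camera" (4x4, takes a point from camera to tool coordinates, whose origin is the TCP and whose axes are the flange's). Camera axes: x right, y down, z forward; pixel columns grow to the right and rows downward; lengths in m; the calibration is good to about 2 mm. A picture is of the moment at which its call begins: read the wrist's pose just before it.
- ctrl.sign_off(): hands the job in; it is judged then, once.
The state is a dict: "time_s": time; "qpos": joint angles; "qd": joint speeds; "effort": joint torques, N m; "ee_pos": TCP position; "ee_rot": TCP orientation; "ft_force": force on the tool from outside, world axes, zero at the start; "moment": the same for the moment, N m; "opening": finger opening in m; "grasp_force": force on a finger pad.
Only numpy, scipy, OpenCV 4.12 (cv2) and the standard library are available. Lean on these libraries where they do the work, as an engineer would, in place of code of your own. Each camera call takes 0.05 s, during which the arm holds its last target. There are 200 camera calls.

## Working session

There is one attempt and no reset: what is moved stays moved. The work goes in short steps, Python scripts to look and compute and a tool call to move; the robot and the scene stay as the last step left them, time stands still between calls to the robot, and variables do not carry over. Pictures are saved under pics/ and viewed, at most 10 in all, crops included, and the job is handed in when it is done.

Besides the shell and the picture viewer there is one more tool, called as a command line: name --argument value ..., lists and objects as JSON in quotes. send_rows: Moves the arm, as the interface text tells. Its arguments: {"type":"object","properties":{"series":{"type":"string"},"jaw":{"type":"number"},"force":{"type":"number"}},"required":["series"]}

```bash
mkdir -p pics
cat > h.py <<'E'
import numpy as np, cv2
from rig import ctrl
def pts(c,m):
    v,u=np.nonzero(m&(c['depth']>0)); d=c['depth'][v,u]
    P=np.linalg.inv(c['mtx'])@np.stack([u*d,v*d,d]); 
    return (c['R'].T@(P-c['t'].reshape(3,1))).T,u,v
E
python3 - <<'E'
from h import *
o=ctrl.get_obs(); print({k:np.round(v,3) for k,v in o.items()})
for n in ['top','scene']:
    c=ctrl.camera(n); cv2.imwrite(f'pics/{n}0.png',c['img'][:,:,::-1])
    hsv=cv2.cvtColor(c['img'],cv2.COLOR_RGB2HSV)
    m=cv2.inRange(hsv,(18,120,90),(35,255,255))
    k,l,s,ce=cv2.connectedComponentsWithStats(m)
    for i in range(1,k):
        if s[i,4]>30:
            P,u,v=pts(c,l==i)
            print(n,s[i],ce[i].round(1),np.median(P,0).round(4) if len(P) else None,np.ptp(P,0).round(3))
E
```

```text
{'time_s': np.float64(0.0), 'qpos': array([1.206, 0.241, 0.004, 1.335, 0.   , 1.571]), 'qd': array([ 0.001,  0.   ,  0.002, -0.001, -0.   , -0.002]), 'effort': array([-0.0000e+00, -3.7232e+01,  2.5241e+01,  1.7000e-02,  0.0000e+00,
        0.0000e+00]), 'ee_pos': array([0.178, 0.467, 0.23 ]), 'ee_rot': array([-3.14 , -0.   ,  2.777]), 'ft_force': array([-0.15 ,  0.37 ,  0.554]), 'moment': array([-0.053,  0.016,  0.008]), 'grasp_force': np.float64(0.0), 'opening': np.float64(0.085)}
top [339 234  11  11 101] [343.8 239.1] [0.5107 0.1564 0.0888] [0.024 0.023 0.02 ]
top [199 242  32  33 555] [214.9 258.6] [0.472  0.4585 0.03  ] [0.077 0.08  0.038]
top [315 244  11  12 103] [320.  249.6] [0.4875 0.2117 0.0889] [0.025 0.023 0.024]
top [  0 269  32  36 545] [ 16.1 286. ] [0.4155 0.9272 0.0298] [0.083 0.079 0.039]
scene [ 24 137  34  28 496] [ 41.  152.3] [0.405  0.9246 0.0291] [0.096 0.097 0.032]
scene [171 208  42  36 713] [191.9 226.3] [0.4566 0.4451 0.0296] [0.095 0.078 0.035]
scene [282 251  13  13 140] [287.7 257. ] [0.4839 0.21   0.0891] [0.035 0.022 0.019]
scene [313 258  14  13 143] [319.2 264.1] [0.5063 0.1549 0.089 ] [0.027 0.023 0.016]
```

View pics/top0.png

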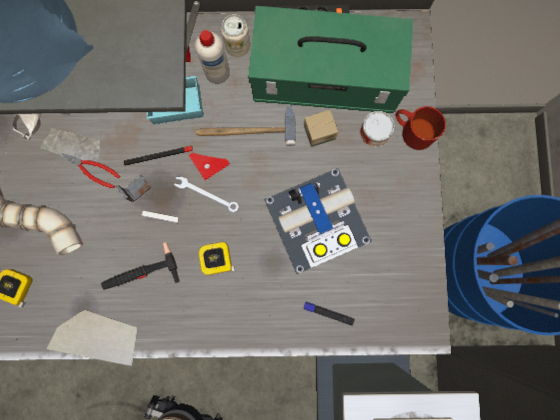

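Run:
```python
from h import *
from scipy.spatial.transform import Rotation as Ro
o=ctrl.get_obs(); R=Ro.from_euler('xyz',o['ee_rot']).as_matrix()
L=np.array([.4857,.2109,.089]);Rt=np.array([.5086,.1557,.089])
L=(np.array([.4875,.2117,.089])+[.4839,.21,.089])/2; Rt=(np.array([.5107,.1564,.0889])+[.5063,.1549,.089])/2
y=L-Rt;yaw=np.arctan2(-y[0],y[1]);mid=(L+Rt)/2
print('mid',mid,'len',np.linalg.norm(y),'yaw',yaw)
print('R tool\n',R.round(3)); print('shift tool xyz to mid', R.T@(mid-o['ee_pos']))
ty=np.arctan2(R[1,1],R[0,1]); jy=np.arctan2(y[1],y[0]); print('tool y ang',ty,'jig y ang',jy)
print('turn world',jy-ty)
print(ctrl.camera('wrist')['tool_from_camera'].round(3))
```

```text
mid [0.4971   0.18325  0.088975] len 0.05972338319284996 yaw 0.3916999394374232
R tool
 [[-0.934  0.357 -0.001]
 [ 0.357  0.934 -0.002]
 [-0.    -0.002 -1.   ]]
shift tool xyz to mid [-0.39899644 -0.15065813  0.14181539]
tool y ang 1.2060143243097283 jig y ang 1.9624962662323198
turn world 0.7564819419225914
[[ 0.    -0.949 -0.315  0.08 ]
 [ 1.     0.    -0.     0.002]
 [ 0.    -0.315  0.949 -0.142]
 [ 0.     0.     0.     1.   ]]
```

The top view shows the jig with its yellow buttons at px (320,250) and (344,239). The tape measure is at (215,258) and the marker at (328,313). Measured height is 0.089 m and spacing 60 mm, which match the given sizes.

send_rows --series "0 0 0 -0.126;0 0 0 -0.126;0 0 0 -0.126;0 0 0 -0.126;0 0 0 -0.126;0 0 0 -0.126;-0.0187 -0.0384 0 0;-0.0187 -0.0384 0 0;-0.0187 -0.0384 0 0;-0.0187 -0.0384 0 0;-0.0187 -0.0384 0 0;-0.0187 -0.0384 0 0;-0.0187 -0.0384 0 0;-0.0187 -0.0384 0 0;-0.0187 -0.0384 0 0;-0.0187 -0.0384 0 0;0 0 0.02 0;0 0 0.02 0;0 0 0 0;0 0 0 0" --jaw 0.07 --force 40

```text
time_s: 2.15
ee_pos: [0.4972, 0.1833, 0.1911]
ee_rot: [3.142, -0.002, -2.75]
ft_force: [0.1, -0.3, -1.0]
opening: 0.0458
grasp_force: 0.0
```

```bash
cat > w.py <<'E'
from h import *
from scipy.spatial.transform import Rotation as Ro
import sys
o=ctrl.get_obs(); R=Ro.from_euler('xyz',o['ee_rot']).as_matrix(); p=o['ee_pos']
print(o['time_s'],p.round(4),o['ee_rot'].round(3),'open',o['opening'],'F',o['ft_force'].round(2),'q',o['qpos'].round(2))
c=ctrl.camera('wrist'); cv2.imwrite(f'pics/{sys.argv[1]}.png',c['img'][:,:,::-1])
T=c['tool_from_camera']
hsv=cv2.cvtColor(c['img'],cv2.COLOR_RGB2HSV); m=cv2.inRange(hsv,(18,120,90),(35,255,255))
k,l,s,ce=cv2.connectedComponentsWithStats(m); B=[]
for i in range(1,k):
    if s[i,4]<300: continue
    cnt=max(cv2.findContours((l==i).astype(np.uint8),0,2)[0],key=cv2.contourArea)
    (u,v),ax,_=cv2.fitEllipse(cv2.convexHull(cnt))
    ray=R@T[:3,:3]@np.linalg.solve(c['mtx'],[u,v,1]); c0=p+R@T[:3,3]
    X=c0+ray*(.089-c0[2])/ray[2]; t=R.T@(X-p)
    print(s[i],'px',round(u),round(v),ax,'world',X.round(4),'tool',t.round(4)); B.append(t)
E
python3 w.py w1
```

```text
2.15 [0.4972 0.1833 0.1911] [ 3.142e+00 -2.000e-03 -2.750e+00] open 0.04579485099229588 F [ 0.06 -0.28 -0.96] q [ 0.35  0.32  0.01  1.26  0.   -0.04]
[225 188  32  34 822] px 241 205 (31.527524948120117, 32.94804763793945) world [0.5087 0.1566 0.089 ] tool [-0.0006 -0.0291  0.1021]
[303 188  32  33 824] px 319 204 (31.347414016723633, 33.01511764526367) world [0.4861 0.2109 0.089 ] tool [-0.0004  0.0297  0.1021]
[ 487  222   73   78 2958] px 534 261 (76.38935852050781, 97.44224548339844) world [0.4638 0.3908 0.089 ] tool [-0.0484  0.2046  0.102 ]
```

View pics/w1.png

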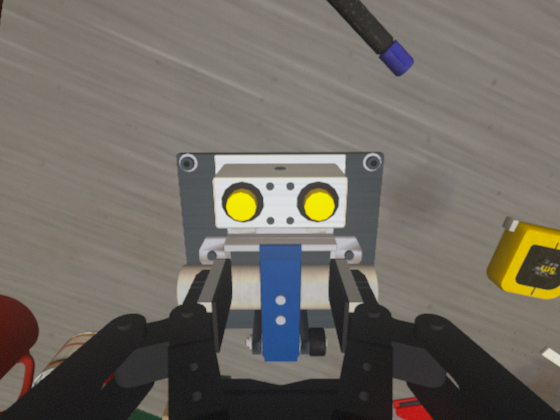

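The wrist view shows the buttons at px (241,205) and (319,204). They lie within 1 mm of the tool's y-line and centred, so I'll descend.

send_rows --series "-0.0005 0.0003 0.02 0;0 0 0.02 0;0 0 0.02 0;0 0 0.02 0;0 0 0.013 0;0 0 0 0;0 0 0 0"

```text
time_s: 2.9
ee_pos: [0.4986, 0.1845, 0.0995]
ee_rot: [-3.142, 0.002, -2.75]
ft_force: [-0.0, -0.0, -0.2]
opening: 0.0458
grasp_force: 0.0
```

send_rows --series "0 0 0.002 0;0 0 0.002 0;0 0 0.002 0;0 0 0.002 0;0 0 0 0;0 0 0 0"

```text
time_s: 3.5
ee_pos: [0.4979, 0.1838, 0.0902]
ee_rot: [3.142, -0.0, -2.75]
ft_force: [0.7, 0.1, 0.3]
opening: 0.0457
grasp_force: 0.0
```

send_rows --series "0 0 0.002 0;0 0 0.001 0;0 0 0 0;0 0 0 0"

```text
time_s: 3.9
ee_pos: [0.498, 0.1838, 0.0872]
ee_rot: [-3.142, -0.0, -2.75]
ft_force: [0.0, 0.1, 0.2]
opening: 0.0457
grasp_force: 0.0
```

```bash
python3 w.py w2
```

```text
3.9 [0.498  0.1838 0.0872] [-3.142 -0.    -2.75 ] open 0.0457346985637551 F [0.01 0.11 0.24] q [ 0.35  0.41 -0.15  1.01 -0.   -0.04]
[ 316  241   52   49 1185] px 341 268 (50.1036491394043, 54.40277862548828) world [0.4848 0.2097 0.089 ] tool [ 0.0024  0.0289 -0.0018]
[ 191  242   52   47 1151] px 217 268 (50.2841796875, 53.94264221191406) world [0.5069 0.1565 0.089 ] tool [ 0.0021 -0.0287 -0.0018]
```

View pics/w2.png

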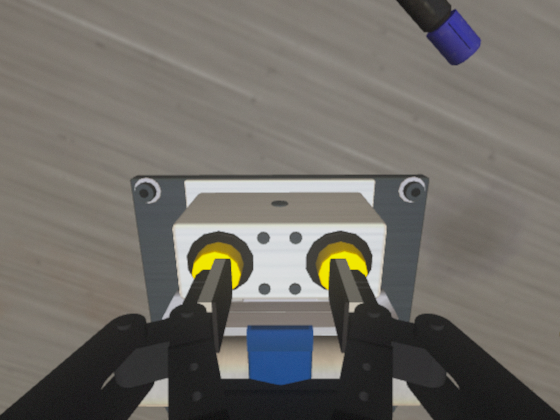

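The fingertips, at px about (217,275) and (343,275), stand over the middle of both caps with no contact yet. Going on down.

send_rows --series "0 0 0.002 0;0 0 0.002 0;0 0 0 0;0 0 0 0"

```text
time_s: 4.35
ee_pos: [0.4982, 0.184, 0.0835]
ee_rot: [-3.142, 0.001, -2.75]
ft_force: [-0.4, 0.6, 2.1]
opening: 0.046
grasp_force: 1.4
```

send_rows --series "0 0 0.002 0;0 0 0.002 0;0 0 0 0;0 0 0 0"

```text
time_s: 4.75
ee_pos: [0.4983, 0.184, 0.0795]
ee_rot: [-3.142, 0.001, -2.75]
ft_force: [0.2, -1.2, 4.4]
opening: 0.0458
grasp_force: 2.5
```

send_rows --series "0 0 0.002 0;0 0 0.002 0;0 0 0 0;0 0 0 0"

```text
time_s: 5.15
ee_pos: [0.4983, 0.184, 0.0786]
ee_rot: [-3.142, 0.002, -2.75]
ft_force: [-6.6, -2.8, 24.1]
opening: 0.0452
grasp_force: 11.6
```

send_rows --series "0 0 -0.0015 0;0 0 0 0;0 0 0 0;0 0 0 0;0 0 0 0;0 0 0 0;0 0 0 0;0 0 0 0;0 0 0 0;0 0 0 0"

```text
time_s: 6.15
ee_pos: [0.4983, 0.184, 0.0787]
ee_rot: [-3.142, 0.002, -2.75]
ft_force: [-3.9, -0.6, 14.6]
opening: 0.0458
grasp_force: 7.2
```

```bash
python3 w.py w3
python3 - <<'E'
from h import *
c=ctrl.camera('scene');hsv=cv2.cvtColor(c['img'],cv2.COLOR_RGB2HSV);m=cv2.inRange(hsv,(100,120,60),(125,255,255))
P,u,v=pts(c,m>0); q=(abs(P[:,0]-.58)<.12)&(abs(P[:,1]-.21)<.12)&(P[:,2]>.05); print(q.sum(),np.percentile(P[q],[1,50,99],axis=0).round(3))
cv2.imwrite('pics/s3.png',cv2.resize(c['img'][120:330,200:480,::-1],None,fx=2.5,fy=2.5))
E
```

```text
6.15 [0.4983 0.184  0.0787] [-3.142e+00  2.000e-03 -2.750e+00] open 0.04584097734378293 F [-3.85 -0.56 14.63] q [ 0.35  0.42 -0.17  0.99 -0.   -0.04]
[191 249  51  41 832] px 216 271 (45.17637634277344, 50.77297592163086) world [0.5038 0.1564 0.089 ] tool [ 0.0054 -0.0276 -0.0103]
[318 248  51  43 866] px 343 271 (46.43620300292969, 50.176368713378906) world [0.4827 0.2077 0.089 ] tool [ 0.0054  0.0279 -0.0103]Traceback (most recent call last):
  File "<stdin>", line 3, in <module>
    return _quantile_unchecked(
        a, q, axis, out, overwrite_input, method, keepdims, weights)
    return _ureduce(a,
                    func=_quantile_ureduce_func,
    ...<5 lines>...
                    overwrite_input=overwrite_input,
                    method=method)
    r = func(a, **kwargs)
    result = _quantile(arr,
                       quantiles=q,
    ...<2 lines>...
                       out=out,
                       weights=wgt)
    slices_having_nans = np.isnan(arr[-1, ...])
                                  ~~~^^^^^^^^^
IndexError: index -1 is out of bounds for axis 0 with size 0
```

Run:
```python
from h import *
c=ctrl.camera('scene')
a=cv2.resize(c['img'][120:330,200:480,::-1],(400,300)); b=cv2.resize(cv2.imread('pics/w3.png'),(400,300))
cv2.imwrite('pics/s3.png',np.hstack([a,b])); print(ctrl.get_obs()['time_s'])
```

```text
6.3
```

View pics/s3.png

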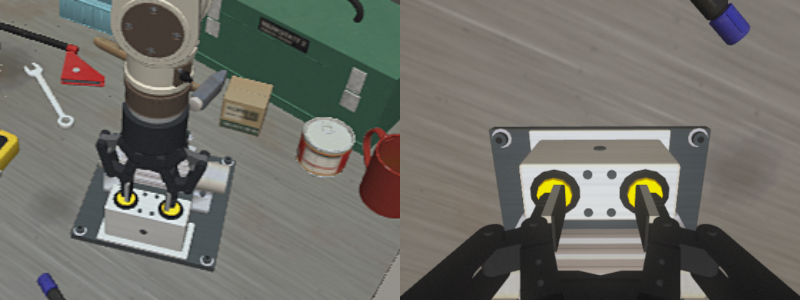

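The buttons are down in their rings, at about (125,198) and (170,208) in the left half. The blue strap end no longer shows between the fingers in the wrist view (right half), so the strap is rising. I'll hold.

send_rows --series "0 0 0 0;0 0 0 0;0 0 0 0;0 0 0 0;0 0 0 0;0 0 0 0;0 0 0 0;0 0 0 0;0 0 0 0;0 0 0 0;0 0 0 0;0 0 0 0;0 0 0 0;0 0 0 0;0 0 0 0;0 0 0 0;0 0 0 0;0 0 0 0;0 0 0 0;0 0 0 0"

```text
time_s: 8.3
ee_pos: [0.4983, 0.184, 0.0786]
ee_rot: [-3.142, 0.002, -2.75]
ft_force: [-3.3, -0.5, 15.0]
opening: 0.046
grasp_force: 7.2
```

send_rows --series "0 0 0 0;0 0 0 0;0 0 0 0;0 0 0 0;0 0 0 0;0 0 0 0;0 0 0 0;0 0 0 0;0 0 0 0;0 0 0 0;0 0 0 0;0 0 0 0;0 0 0 0;0 0 0 0;0 0 0 0;0 0 0 0;0 0 0 0;0 0 0 0;0 0 0 0;0 0 0 0"

```text
time_s: 10.3
ee_pos: [0.4983, 0.184, 0.0787]
ee_rot: [-3.142, 0.002, -2.75]
ft_force: [-3.6, -1.4, 14.1]
opening: 0.0462
grasp_force: 7.2
```

Run:
```python
from h import *
o=ctrl.get_obs();print(o['time_s'],o['ft_force'],o['ee_pos'])
a=[]
for n,(r,q) in {'scene':(120,200),'top':(140,220)}.items():
    c=ctrl.camera(n); a.append(cv2.resize(c['img'][r:r+150,q:q+200,::-1],(400,300)))
    hsv=cv2.cvtColor(c['img'],cv2.COLOR_RGB2HSV);m=cv2.inRange(hsv,(100,120,50),(125,255,255))
    P,u,v=pts(c,m>0); s=(abs(P[:,0]-.6)<.15)&(abs(P[:,1]-.24)<.1)&(P[:,2]>.05); print(n,s.sum(),P[s].min(0) if s.any() else '',P[s].max(0) if s.any() else '')
cv2.imwrite('pics/s4.png',np.hstack(a))
```

```text
10.3 [-3.60371679 -1.42295978 14.14362277] [0.49833891 0.18395921 0.07866162]
scene 0  
top 111 [0.61077315 0.220783   0.0687198 ] [0.6502199  0.25918595 0.18042674]
```

View pics/s4.png

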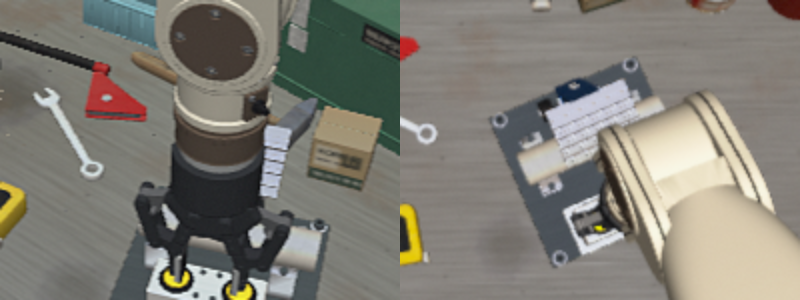

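The blue strap stands up with its top at z ≈ 0.180 m, against about 0.177 expected at the stop. Both buttons are still held. One short hold more, then straight up and away.

send_rows --series "0 0 0 0;0 0 0 0;0 0 0 0;0 0 0 0;0 0 0 0;0 0 0 0;0 0 0 0;0 0 0 0;0 0 0 0;0 0 0 0;0 0 0 0;0 0 0 0;0 0 0 0;0 0 0 0;0 0 0 0"

```text
time_s: 11.9
ee_pos: [0.4983, 0.184, 0.0786]
ee_rot: [-3.142, 0.002, -2.75]
ft_force: [-3.0, -1.7, 14.8]
opening: 0.0457
grasp_force: 7.2
```

send_rows --series "0 0 -0.003 0;0 0 -0.005 0;0 0 -0.01 0;0 0 -0.02 0;0.01 0 -0.02 0;0.02 0 -0.02 0;0.02 0 -0.02 0;0.02 0 -0.02 0;0.02 0 -0.01 0;0.01 0 0 0;0 0 0 0;0 0 0 0;0 0 0 0;0 0 0 0"

```text
time_s: 13.3
ee_pos: [0.4059, 0.1459, 0.2041]
ee_rot: [3.142, -0.001, -2.75]
ft_force: [0.3, -0.6, 0.1]
opening: 0.0457
grasp_force: 0.0
```

```bash
python3 w.py w5
python3 - <<'E'
from h import *
c=ctrl.camera('scene')
a=cv2.resize(c['img'][120:330,200:480,::-1],(400,300)); b=cv2.resize(cv2.imread('pics/w5.png'),(400,300))
cv2.imwrite('pics/s5.png',np.hstack([a,b]))
hsv=cv2.cvtColor(c['img'],cv2.COLOR_RGB2HSV); m=cv2.inRange(hsv,(18,120,90),(35,255,255))
k,l,s,ce=cv2.connectedComponentsWithStats(m)
for i in range(1,k):
    if s[i,4]>30: print(ce[i],s[i,4],np.median(pts(c,l==i)[0],0).round(4))
E
```

```text
13.3 [0.4059 0.1459 0.2041] [ 3.142e+00 -1.000e-03 -2.750e+00] open 0.04571419711497031 F [ 0.26 -0.6   0.14] q [ 0.35  0.12 -0.21  1.24  0.   -0.05]
[233 289  28  29 618] px 247 303 (27.370513916015625, 28.682708740234375) world [0.5059 0.1556 0.089 ] tool [-0.0964 -0.0291  0.1149]
[300 289  27  29 618] px 312 303 (27.043882369995117, 28.728940963745117) world [0.4835 0.2095 0.089 ] tool [-0.0962  0.0292  0.1149]
[ 466  296   86   70 2770] px 509 330 (66.8492431640625, 83.41903686523438) world [0.4414 0.387  0.089 ] tool [-0.1249  0.2093  0.1149]
[191.9623431  226.29567643] 717 [0.4578 0.4453 0.0296]
[287.78014184 257.0141844 ] 141 [0.4831 0.2103 0.089 ]
[319.45323741 264.15827338] 139 [0.5062 0.1549 0.0891]
```

View pics/s5.png

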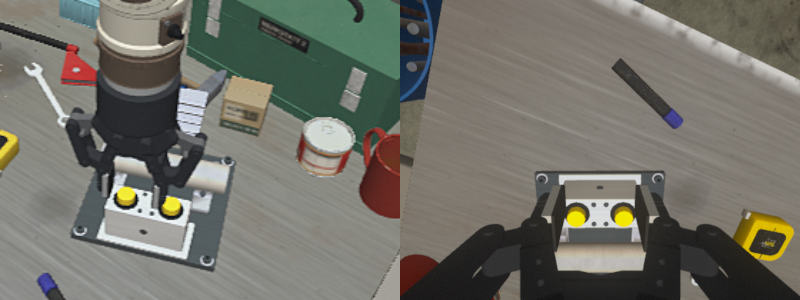

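Both buttons are back up at z = 0.089 m. The strap still stands (toothed plate visible at (190,110)), the tube lies in place and the arm is clear, so I'm handing in.

```bash
python3 -c "
from rig import ctrl
print(ctrl.sign_off())"
```

```text
the job is handed in; nothing more can be done
None
```

The job is handed in, with no verdict shown: both buttons were held down until the strap stood up at its stop, then released, and the last pictures show the buttons back up, the tube still in its V-blocks and the arm clear.

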